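# Bundle edging channels interlocked in the bundling jig

### The arm

A 7-joint arm with a two-finger parallel gripper is mounted at the origin on the work surface. World frame = base frame: x ahead of the robot, y to its left, z up, the work surface at z = 0. Lengths are in mm, angles in rad, forces in N, time in s.
With the tool pointing down it reaches from about 400 to 875 mm from the base axis. Payload 6.5 kg.
Tool frame: the origin (TCP) lies on the centre line of the jaws, within the pads' length; the fingertips stand 22 mm ahead of it and the grasp point (between the pads) lies 3 mm ahead of it; z points along the fingers, y is the line along which they close (so a half turn about z gives the same grasp; the last joint's range is limited). The gripper opens to 88 mm and grips with 3 to 60 N. Pads are 18 mm wide; open, the fingers measure 123 mm over their backs; the gripper's body (75 mm by 187 mm) begins 45 mm behind the grasp point.
Start: joints at [1.25, 0.536, -0.004, 1.538, 0.003, 1.067, -0.071], TCP at [163.831, -629.007, 260.716] pointing down, gripper open.
Joint ranges: [-2.7, 2.7], [-0.37, 2.16], [-1.27, 1.26], [0.24, 2.4], [-1.31, 4.45], [0.19, 1.91], [-2.76, 2.76]. Speed limits (rad/s): [2.39, 2.39, 3.14, 3.14, 3.14, 3.14, 3.14].

### API

Orientations are given as a rotation vector (axis times angle).
In Python, from plant import robot, vision, ticket, finder gives the robot as it stands.
- The arm moves only by the shell command python3 -m pendant 'ROWS' [OPENING] [FORCE]. ROWS is JSON, one flat list of numbers, 4 for each row, row after row: the shift along the tool's x, y, z in m, then the turn about the tool's z in degrees. A call has 1 to 12 rows; each row shifts and turns the commanded pose from where the row before left it, along the tool's axes as they then stand; what a row does not reach is not made up. A row lasts 1/8 s, in which the tool goes at most 62.5 mm and 10.7 degrees, less where a joint would pass 70% of its speed; a pose out of reach is approached as far as the arm can. A call is refused whole if a number of a shift passes 0.0625 or a number of a turn 10.7, either way. A call with a gripper value outside its range is refused whole. OPENING is the closure, from 0 (fully open) to 1 (shut), set as the call begins (- or left out, the last holds). The fingers move at their own pace and stop on an object; FORCE is the grip in N (left out, the last holds). Time passes only in rows, so rows that do not move let the fingers close. It gives the time, the measured TCP pose, the force, the opening and the grip force at its end, in the units of the state.
- robot.sense(): the state, without advancing time (a new reading comes with each control period).
- vision.snapshot(name): name is "side" or "top" or "wrist"; returns (picture, depth): 420x560x3 uint8, red, green, blue; 420x560 float32, mm along the optical axis (not along the pixel's ray), 0 where there is no reading.
- vision.camera_params(name): a dict with "intrinsics" (3x3 intrinsics, pixels), "k1" (the pictures are not rectified: a ray, as slopes to the right and down, at radius r is drawn at 1 + k1 r^2 times it, then the intrinsics apply), "extrinsics" (4x4, takes a point from camera to world coordinates); the wrist camera has in their place "tool_from_camera" (4x4, takes a point from camera to tool coordinates, whose origin is the TCP and whose axes are the flange's). Camera axes: x right, y down, z forward; pixel columns grow to the right and rows downward; lengths in mm; the calibration is good to about 2 mm. A picture is of the moment at which its call begins: read the wrist's pose just before it. camera_params takes no time and is no camera call.
- ticket.job_done(): hands the job in; it is judged then, once.
Trained networks look in the newest picture that a camera, given by its name, has taken for a name from the list of things; names that differ only in an ending like _2 or _b are one class to them, and where a whole thing is asked for, a point or a joint stands for the part that bears it (a point fixed in the world has none). Each returns a list of dicts, best first, with "conf" (0 to 1); they miss things now and then, are a little off and sometimes report something else, mostly with a low value. They report only what shows in the picture. A call takes as long as a camera call. They do not tell look-alikes from the thing itself.
- finder.recognise(target, camera): "xy" ([column, row] in pixels, amid what is visible of it).
The state is a dict: "time": time; "joint_positions": joint angles; "qd": joint speeds; "joint_efforts": joint torques, N m; "ee_pos": TCP position; "ee_rot": TCP orientation; "wrist_force": force on the tool from outside, world axes, zero at the start; "wrist_torque": the same for the moment, N m; "width": opening from 0.0 (shut) to 1.0 (fully open); "grasp_force": force on a finger pad.
Only numpy, scipy, OpenCV 4.12 (cv2) and the standard library are available. Lean on these libraries where they do the work, as an engineer would, in place of code of your own. Each camera call takes 0.05 s, during which the arm holds its last target. There are 200 camera calls.

### The job

Bundle the three aluminium edging channels in the plywood jig so their flanges interlock: lay the two open-up lengths side by side on its base, along and between the wooden battens, then set the open-down length over both, one flange down in each trough and resting on their floors. Keep the ends level to about a centimetre, set pieces down rather than drop them, and leave the glue bottle, mug and tub where they are. Last, push the sliding batten, the one with the black knob, until the bundle is closed up tight against the fixed batten, and let go.

Things in the scene. Friction and masses are not known exactly. Their poses are not given: they have to be found in the camera images.
- jig: Bundling jig, fixed: flat plywood base 12 mm thick, 190 mm along its x, and along its y from -185 to +170 mm. Origin on the table surface, z up. A fixed batten (inner face at y = +135 mm) and a sliding batten (inner face at y = -90 mm plus the joint value) run along the jig's x, tops 46 mm above the table. Channels lie between them along the jig's x, about x = 0.
- jig_bed (a point): Middle of the free bed between the battens: 22 mm from the jig's origin along its +y, on the base's top, 12 mm above the table; jig's axes. Battens start 210 to 225 mm apart: leave some 30 mm between channels and battens for fingers; the open-down length spans open-up ones up to 40 mm apart. Laid right, centres are 32 mm (open-up) and 36 mm (open-down) above the table.
- fence (a joint): Travel (m) of the sliding batten towards the fixed one, along the jig's +y: 0 fully open, 0.13 shut on nothing. Friction about 2 N, plus 2 to 3 N for the channels it pushes; it stays where it is left. About 0.105 when the two open-up channels are tight together between the battens (bundle 120 mm wide).
- fence_knob (a point): Middle of the grip of the sliding batten's black knob, 48 mm above the table: upright, round, 32 mm across, straight grip from 33 to 58 mm above the table, top at 64 mm, axis 48 mm behind the batten's outer face. Axes as the jig's: push along +y.
- gutter_a_center (a point): Open-up length of aluminium U-profile, 140 long, 60 wide over the flanges, 40 high, flanges and web 4 thick (trough 52 wide, 36 deep), all mm; 0.2 kg. This point: middle of its bounding box, 20 mm above its underside; x along its length, y across, z up. Lies on the table web down, two flanges standing; used as it lies, never turned over. Both open-up lengths are alike.
- gutter_b_center (a point): Open-up length of aluminium U-profile, 140 long, 60 wide over the flanges, 40 high, flanges and web 4 thick (trough 52 wide, 36 deep), all mm; 0.2 kg. This point: middle of its bounding box, 20 mm above its underside; x along its length, y across, z up. Lies on the table web down, two flanges standing; used as it lies, never turned over. Both open-up lengths are alike.
- cap_center (a point): Open-down length of aluminium U-profile, 140 long, 60 wide over the flanges, 40 high, flanges and web 4 thick (trough 52 wide, 36 deep), all mm; 0.2 kg. This point: middle of its bounding box, 20 mm above its underside; x along its length, y across, z up. Lies on the table web on top, flanges pointing down; used as it lies, never turned over.
- glue: White glue bottle with blue cap, 52 mm across, 135 mm tall; bystander. Origin at the centre of its underside.
- mug: Pink mug, 80 mm across, 92 mm tall, with a handle; bystander. Origin at the centre of its underside.
- tub: Beige open tub of tile pieces, 95 x 125 mm, 60 mm tall; bystander. Origin at the centre of its underside.
Things that resemble listed ones, but are neither listed nor needed, are in the scene too. Leave any green, orange or yellow look-alike of the part that bears gutter_b_center alone.

How it is judged (in metres and radians):
On the way, in this order (a step that is already met when the one before it is completed fails the run):
1. both open-up channels lie flat on the jig base, side by side between the battens and along them (z of gutter_a_center in the frame of jig between 0.029 and 0.0355 m and y of gutter_a_center in the frame of jig between -0.065 and 0.115 m and x of gutter_a_center in the frame of jig between -0.04 and 0.04 m and angle between each of gutter_a_center, gutter_b_center's own z axis and vertical below 0.05 rad and angle between the x axis of each of gutter_a_center, gutter_b_center and the x axis of jig, either way round below 0.2 rad and z of gutter_b_center in the frame of jig between 0.029 and 0.0355 m and y of gutter_b_center in the frame of jig between -0.065 and 0.115 m and x of gutter_b_center in the frame of jig between -0.04 and 0.04 m and linear speed of each of gutter_a, gutter_b below 0.02 m/s), for 0.2 s.
2. the open-down channel straddles both, a flange down in each trough, resting on their floors (all of step 1 and z of cap_center in the frame of jig between 0.0335 and 0.0395 m and angle between cap_center's own z axis and vertical below 0.045 rad and horizontal distance between cap_center and gutter_a_center between 0.006 and 0.058 m and angle between the x axis of cap_center and the x axis of gutter_a_center, either way round below 0.2 rad and horizontal distance between cap_center and gutter_b_center between 0.006 and 0.058 m and angle between the x axis of cap_center and the x axis of gutter_b_center, either way round below 0.2 rad and linear speed of cap below 0.02 m/s), for 0.2 s.
3. the sliding batten is pushed home against the bundle (value of joint fence above 0.098 m), for 0.2 s.
At the end, for the whole second after the job is handed in: Both open-up channels lie flat on the jig base along the battens; the open-down one rests level (within 0.045 rad) on their floors, a flange in each trough; ends level within 15 mm; the sliding batten has travelled over 98 mm (under 7 mm of play left in all); channels at rest (all of step 2 and x of cap_center in the frame of gutter_a_center between -0.015 and 0.015 m and x of cap_center in the frame of gutter_b_center between -0.015 and 0.015 m and x of gutter_a_center in the frame of gutter_b_center between -0.015 and 0.015 m and value of joint fence above 0.098 m); the robot touches nothing.
It fails at once if the glue bottle is knocked over or moved more than 3 cm (distance of glue from where it was at the start of the episode above 0.03 m or angle between glue's own z axis and vertical above 0.35 rad).
It fails at once if the mug is knocked over or moved more than 3 cm (distance of mug from where it was at the start of the episode above 0.03 m or angle between mug's own z axis and vertical above 0.35 rad).
It fails at once if the tub of tiles is knocked over or moved more than 3 cm (distance of tub from where it was at the start of the episode above 0.03 m or angle between tub's own z axis and vertical above 0.35 rad).
It fails at once if a channel is dropped (falls free of the fingers at over 0.7 m/s, some 25 mm) ((linear speed of gutter_a above 0.7 m/s and contact force between the fingers and gutter_a below 0.05 N) or (linear speed of gutter_b above 0.7 m/s and contact force between the fingers and gutter_b below 0.05 N) or (linear speed of cap above 0.7 m/s and contact force between the fingers and cap below 0.05 N)).
It also fails if it takes over 72 s, if anything falls off the work surface, if the arm or the gripper's body presses on something with over 40 N, if the wrist force passes 120 N, or if a joint passes its speed limit or range.

## Working session

There is one attempt and no reset: what is moved stays moved. The work goes in short steps, Python scripts to look and compute and a shell command to move; the robot and the scene stay as the last step left them, time stands still between calls to the robot, and variables do not carry over. Pictures are saved under pics/ and viewed, at most 10 in all, crops included, and the job is handed in when it is done.

```bash
ls; mkdir -p pics
cat > h.py <<'E'
import numpy as np, cv2
from plant import robot, vision, ticket, finder
from scipy.spatial.transform import Rotation as R
def cloud(name):
    s=robot.sense(); rgb,d=vision.snapshot(name); p=vision.camera_params(name)
    K=np.array(p["intrinsics"]); h,w=d.shape
    u,v=np.meshgrid(np.arange(w),np.arange(h))
    q=np.stack([(u-K[0,2])/K[0,0],(v-K[1,2])/K[1,1]],-1); r=q.copy()
    for _ in range(8): r=q/(1+p["k1"]*(r**2).sum(-1,keepdims=True))
    P=np.concatenate([r*d[...,None],d[...,None]],-1)
    if "extrinsics" in p: T=np.array(p["extrinsics"])
    else:
        W=np.eye(4); W[:3,:3]=R.from_rotvec(s["ee_rot"]).as_matrix(); W[:3,3]=s["ee_pos"]; T=W@np.array(p["tool_from_camera"])
    X=P@T[:3,:3].T+T[:3,3]; X[d==0]=np.nan
    return rgb,d,X
def save(n,rgb): cv2.imwrite(f"pics/{n}.png",rgb[...,::-1])
E
python3 - <<'E'
from h import *
s=robot.sense(); print(s["time"],s["ee_pos"],s["ee_rot"],s["width"]); print(R.from_rotvec(s["ee_rot"]).as_matrix().round(3))
ims=[]
for c in ["top","side"]:
    rgb,d,X=cloud(c); np.savez(f"{c}.npz",rgb=rgb,X=X); save(c,rgb)
    for t in ["jig","fence_knob","gutter_a_center","cap_center","glue","mug","tub"]:
        for r in finder.recognise(t,c)[:5]:
            x,y=map(int,np.round(r["xy"])); print(c,t,round(r["conf"],2),x,y,X[min(y,419),min(x,559)].round(0))
E
```

```text
pics
0.0 [ 163.64145319 -628.47553454  259.82832648] [-3.11445415e+00 -3.98926482e-01  5.72221831e-04] 0.9974051430340279
[[ 0.968  0.252 -0.001]
 [ 0.252 -0.968  0.002]
 [-0.    -0.002 -1.   ]]
top jig 0.81 239 216 [576. 192.  15.]
top fence_knob 0.9 272 209 [594. 104.  20.]
top gutter_a_center 0.7 457 230 [ 540. -388.    3.]
top cap_center 0.7 372 258 [ 466. -155.   42.]
top glue 0.76 114 258 [466. 490.  96.]
top mug 0.82 292 132 [806.  50.   7.]
top mug 0.34 238 215 [579. 195.  11.]
top tub 0.85 449 326 [ 298. -342.   51.]
side jig 0.88 263 260 [565. 227.  10.]
side jig 0.41 306 155 [ 642. -206.    0.]
side fence_knob 0.64 284 220 [563. 112.  45.]
side gutter_a_center 0.57 355 127 [nan nan nan]
side cap_center 0.86 356 175 [ 457. -143.   38.]
side glue 0.93 239 368 [454. 522.  96.]
side mug 0.93 218 174 [781.  75.  90.]
side tub 0.72 428 155 [ 292. -322.   40.]
```

View pics/top.png

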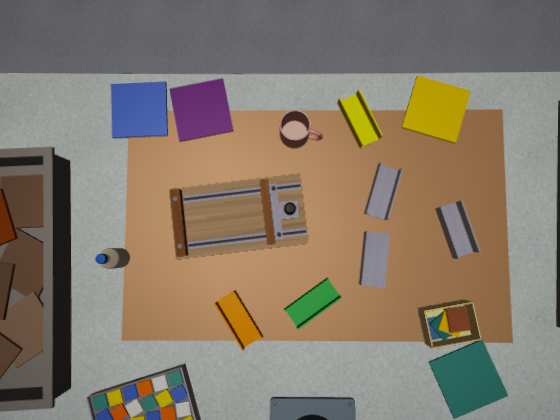

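The top view shows the jig at (239,216), with the fixed batten on the left and the knob at (290,209). The silver channels are at (383,191), (374,260) and (458,229). The coloured look-alikes are clear of all of these.

```bash
cat > m.py <<'E'
from h import *
z=np.load("top.npz"); X=z["X"]; rgb=z["rgb"].astype(int)
def rect(m):
    p=X[m][:,:2].astype(np.float32); r=cv2.minAreaRect(p); b=cv2.boxPoints(r)
    e=[b[1]-b[0],b[2]-b[1]]; e=max(e,key=np.linalg.norm); return np.round(r[0],1),np.round(r[1],1),round(float(np.degrees(np.arctan2(e[1],e[0]))%180),1)
hsv=cv2.cvtColor(z["rgb"],cv2.COLOR_RGB2HSV); print("bg",hsv[165,330])
for n,(u,v) in dict(c1=(383,191),c2=(374,260),c3=(458,229)).items():
    win=np.zeros(X.shape[:2],bool); win[v-40:v+40,u-32:u+32]=1
    for lo in (10,25,34):
        m=win&(X[...,2]>lo)&(X[...,2]<60)
        k,l,st,_=cv2.connectedComponentsWithStats(m.astype(np.uint8)); 
        if k<2: continue
        l2=np.isin(l,[i for i in range(1,k) if st[i,4]>15])
        print(n,lo,m.sum(),rect(l2),"zmed",np.nanmedian(X[l2][:,2]).round(1))
    c=X[v-2:v+3,u-2:u+3,2]; print("  center z",np.nanmedian(c).round(1))
jw=np.zeros(X.shape[:2],bool); jw[160:275,150:325]=1
for lo in (6,38):
    m=jw&(X[...,2]>lo)&(X[...,2]<52)
    k,l,st,_=cv2.connectedComponentsWithStats(m.astype(np.uint8))
    for i in range(1,k):
        if st[i,4]>60: print("jig",lo,st[i,4],rect(l==i),np.nanmedian(X[l==i][:,2]).round(1))
m=jw&(X[...,2]>54)&(X[...,2]<75); print("knob",m.sum(),np.nanmean(X[m],0))
E
python3 m.py
python3 - <<'E'
import cv2
a=cv2.imread("pics/top.png")[150:300,160:490]; cv2.imwrite("pics/crop.png",cv2.resize(a,None,fx=2.4,fy=2.4,interpolation=cv2.INTER_CUBIC))
E
```

```text
bg [ 14 117 175]
c1 10 377 (array([ 642., -191.]), array([ 61. , 139.8]), 163.6) zmed 36.1
c1 25 273 (array([ 642.2, -191.1]), array([ 61. , 139.5]), 163.6) zmed 38.5
c1 34 206 (array([ 642.7, -191.3]), array([ 60.9, 138. ]), 163.9) zmed 39.5
  center z 3.3
c2 10 1372 (array([ 463.3, -164.3]), array([ 60.4, 139.7]), 173.4) zmed 39.7
c2 25 1318 (array([ 463.3, -164.3]), array([ 60.4, 139.7]), 173.4) zmed 39.8
c2 34 1275 (array([ 463.3, -164.3]), array([ 60.4, 139.7]), 173.4) zmed 39.9
  center z 39.8
c3 10 651 (array([ 541.5, -381.3]), array([138.6,  64.1]), 17.8) zmed 30.7
c3 25 407 (array([ 541.7, -381.2]), array([138.3,  64. ]), 17.9) zmed 37.0
c3 34 267 (array([ 541.4, -381.3]), array([137.3,  64. ]), 17.8) zmed 38.8
  center z 3.5
jig 6 9174 (array([577.5, 196.1]), array([193.6, 354.7]), 97.1) 12.9
jig 38 552 (array([585.7, 117.2]), array([169.7,  21.9]), 7.0) 46.2
jig 38 699 (array([557.6, 349.5]), array([175.9,  27.4]), 7.0) 46.0
knob 117 [592.34035655  58.77509887  62.25071402]
```

View pics/crop.png

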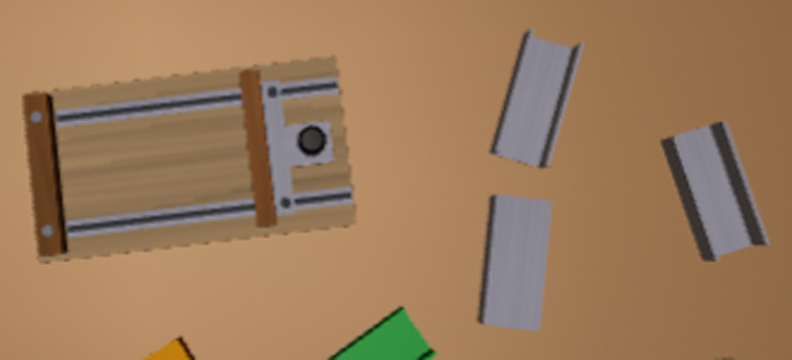

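The fits agree with the given sizes. The jig origin is about (576.6, 203.5) with a yaw of 7.1°. The open-up channels are c1 and c3, whose floors read z≈4. The cap is c2, whose top reads z≈40. I'll start with c3.

```bash
cat > plan.py <<'E'
import sys
from h import *
s=robot.sense(); M=R.from_rotvec(s["ee_rot"]).as_matrix(); yaw=np.degrees(np.arctan2(M[1,0],M[0,0]))
a=[float(v) for v in sys.argv[1:]]
J=np.array([576.6,203.5]); j=np.radians(7.1); ex=np.array([np.cos(j),np.sin(j)]); ey=np.array([-ex[1],ex[0]])
p=s["ee_pos"]; q=p[:2]-J
print("t",round(s["time"],2),"pos",p.round(1),"yaw",yaw.round(2),"jig xy",(q@ex).round(1),(q@ey).round(1),"w",s["width"].round(3),"F",s["wrist_force"].round(1),"g",round(float(s["grasp_force"]),1))
for i in range(0,len(a),4):
    x,y,zz,w=a[i:i+4]
    d=np.array([x,y,zz])-p; c,sn=np.cos(np.radians(w)),np.sin(np.radians(w))
    print(" turn",round(yaw-w,1),"then shift mm",(c*d[0]+sn*d[1]).round(1),(sn*d[0]-c*d[1]).round(1),(-d[2]).round(1)); p=np.array([x,y,zz]); yaw=w
E
python3 plan.py 541.5 -381.3 130 17.8
```

```text
Traceback (most recent call last):
  File "plan.py", line 7, in <module>
    print("t",round(s["time"],2),"pos",p.round(1),"yaw",yaw.round(2),"jig xy",(q@ex).round(1),(q@ey).round(1),"w",s["width"].round(3),"F",s["wrist_force"].round(1),"g",round(float(s["grasp_force"]),1))
                                                                                                                  ^^^^^^^^^^^^^^^^
AttributeError: 'float' object has no attribute 'round'
```

```bash
sed -i 's/s\["width"\].round(3)/round(s["width"],3)/' plan.py
python3 plan.py 541.5 -381.3 130 17.8
```

```text
t 0.8 pos [ 163.8 -629.   260.7] yaw 14.6 jig xy -512.5 -775.1 w 0.998 F [-0.3  0.1 -1.2] g 0.0
 turn -3.2 then shift mm 435.3 -120.4 130.7
```

```bash
python3 -m pendant '[0,0,0,-3.2, 0.0353,-0.0104,0.0107,0, 0.05,-0.0135,0.015,0, 0.05,-0.0135,0.015,0, 0.05,-0.0135,0.015,0, 0.05,-0.0135,0.015,0, 0.05,-0.0135,0.015,0, 0.05,-0.0135,0.015,0, 0.05,-0.0135,0.015,0, 0.05,-0.0160,0.015,0,0,0,0,0,0,0,0,0]' 0 && python3 plan.py 541.5 -381.3 30 17.8
python3 - <<'E'
from h import *
rgb,d,X=cloud("wrist"); save("w1",rgb)
m=(X[...,2]>34)&(X[...,2]<46)&(np.hypot(X[...,0]-541,X[...,1]+381)<110)
p=X[m][:,:2].astype(np.float32); print(m.sum(),cv2.minAreaRect(p),cv2.boxPoints(cv2.minAreaRect(p)))
E
```

```text
time: 2.3
ee_pos: [540.9, -381.4, 129.9]
ee_rot: [3.103, 0.486, -0.001]
wrist_force: [-0.1, 0.2, 0.3]
width: 1.001
grasp_force: 0.0
t 2.3 pos [ 540.9 -381.4  129.9] yaw 17.8 jig xy -107.8 -575.9 w 1.001 F [-0.1  0.2  0.3] g 0.0
 turn -0.0 then shift mm 0.6 0.1 99.9
2625 ((541.228759765625, -381.6592102050781), (140.2652130126953, 60.33100891113281), 17.436376571655273) [[ 465.27972 -373.89478]
 [ 483.35773 -431.4536 ]
 [ 617.1778  -389.42365]
 [ 599.0998  -331.8648 ]]
```

View pics/w1.png

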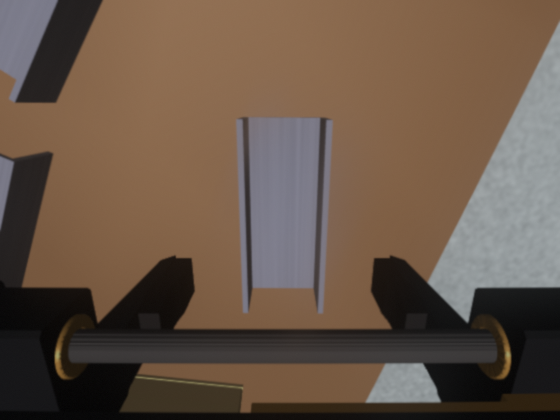

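The wrist view shows the channel (columns 237–330) centred between the open fingers. The wrist fit agrees with the top camera to within 0.5 mm. I'll descend, grip and lift.

```bash
python3 -m pendant '[0,0,0.045,0, 0,0,0.035,0, 0,0,0.02,0, 0,0,0,0]' 0 30 && python3 -m pendant '[0,0,0,0,0,0,0,0,0,0,0,0,0,0,0,0]' 0.6 30 && python3 -m pendant '[0,0,-0.02,0, 0,0,-0.04,0,0,0,-0.05,0,0,0,-0.05,0]' && python3 plan.py 513.7 257.6 190 7.1 568.3 270 130 7.1
python3 -c "
import numpy as np
j=np.radians(7.1);ex=np.array([np.cos(j),np.sin(j)]);ey=np.array([-ex[1],ex[0]]);J=np.array([576.6,203.5])
for y in(67,22,-23):print(y,J+y*ey)"
```

```text
time: 2.85
ee_pos: [540.0, -381.3, 29.2]
ee_rot: [-3.103, -0.484, 0.003]
wrist_force: [-0.2, 0.2, 0.3]
width: 1.002
grasp_force: 0.0
time: 3.35
ee_pos: [541.9, -381.2, 31.0]
ee_rot: [3.103, 0.486, 0.002]
wrist_force: [-1.9, 0.7, 5.6]
width: 0.676
grasp_force: 30.0
time: 3.85
ee_pos: [541.0, -380.6, 192.4]
ee_rot: [-3.104, -0.486, 0.0]
wrist_force: [-0.6, 0.3, -2.0]
width: 0.678
grasp_force: 30.0
t 3.85 pos [ 541.  -380.6  192.4] yaw 17.81 jig xy -107.5 -575.2 w 0.678 F [-0.6  0.3 -2. ] g 30.0
 turn 10.7 then shift mm 51.8 -636.7 2.4
 turn 0.0 then shift mm 55.7 -5.6 60.0
67 [568.31870106 269.98623984]
22 [573.88076751 225.33130263]
-23 [579.44283397 180.67636543]
```

```bash
python3 -m pendant '[0,0,0,10.7, 0.01,-0.03,0,0, 0.01,-0.06,0,0, 0.01,-0.06,0,0, 0.01,-0.06,0,0, 0.01,-0.06,0,0, 0.01,-0.06,0,0, 0.01,-0.06,0,0, 0.01,-0.06,0,0, 0.01,-0.06,0,0, 0.01,-0.06,0,0, 0.0075,-0.05,0,0]' && python3 -m pendant '[0,-0.0225,0,0, 0,0,0.03,0, 0,0,0.04,0,0,0,0,0]' && python3 plan.py 568.3 270 44 7.1
```

```text
time: 5.35
ee_pos: [570.8, 250.5, 191.1]
ee_rot: [-3.135, -0.197, -0.001]
wrist_force: [0.5, 0.3, -0.8]
width: 0.679
grasp_force: 30.0
time: 5.85
ee_pos: [566.5, 267.8, 117.8]
ee_rot: [3.132, 0.193, -0.009]
wrist_force: [-1.1, -0.5, -1.6]
width: 0.676
grasp_force: 30.0
t 5.85 pos [566.5 267.8 117.8] yaw 7.05 jig xy -2.1 65.0 w 0.676 F [-1.1 -0.5 -1.6] g 30.0
 turn -0.1 then shift mm 2.0 -2.0 73.8
```

```bash
python3 -m pendant '[0.001,-0.002,0.04,0, 0,0,0.02,0, 0,0,0.009,0, 0,0,0.004,0,0,0,0,0,0,0,0,0]' && python3 plan.py 568.3 270 43 7.1
```

```text
time: 6.6
ee_pos: [569.8, 272.4, 47.8]
ee_rot: [-3.135, -0.194, -0.002]
wrist_force: [0.1, 0.7, -1.5]
width: 0.677
grasp_force: 30.0
t 6.6 pos [569.8 272.4  47.8] yaw 7.1 jig xy 1.8 69.2 w 0.677 F [ 0.1  0.7 -1.5] g 30.0
 turn -0.0 then shift mm -1.8 2.2 4.8
```

```bash
python3 -m pendant '[0,0.001,0.002,0, 0,0,0.0015,0,0,0,0.001,0,0,0,0,0]' && python3 -m pendant '[0,0,0,0,0,0,0,0]' 0.14 && python3 plan.py
```

```text
time: 7.1
ee_pos: [569.4, 271.0, 43.0]
ee_rot: [3.135, 0.194, -0.0]
wrist_force: [-2.6, -1.5, 4.5]
width: 0.682
grasp_force: 30.0
time: 7.35
ee_pos: [569.6, 271.3, 42.4]
ee_rot: [-3.135, -0.195, -0.0]
wrist_force: [-0.5, 0.7, -0.1]
width: 0.858
grasp_force: 0.0
t 7.35 pos [569.6 271.3  42.4] yaw 7.1 jig xy 1.4 68.1 w 0.858 F [-0.5  0.7 -0.1] g 0.0
```

```bash
python3 -m pendant '[0,0,-0.02,0,0,0,-0.05,0,0,0,-0.06,0,0,0,-0.02,0,0,0,0,0]'
python3 - <<'E'
from h import *
J=np.array([576.6,203.5]); j=np.radians(7.1); ex=np.array([np.cos(j),np.sin(j)]); ey=np.array([-ex[1],ex[0]])
rgb,d,X=cloud("wrist"); save("w2",rgb); x=(X[...,:2]-J)@ex; y=(X[...,:2]-J)@ey; z=X[...,2]
for n,m in dict(chan=(z>48)&(z<56)&(y<115)&(y>0),bat=(z>40)&(z<49.5)&(y>125)&(y<180),sl=(z>40)&(z<50)&(y<-50)).items():
    print(n,m.sum()); 
    if m.sum()>20: print(cv2.minAreaRect(np.stack([x[m],y[m]],-1).astype(np.float32)),np.nanmedian(z[m]))
E
python3 plan.py 642.2 -191.1 130 -16.2
```

```text
time: 7.98
ee_pos: [570.3, 271.6, 194.7]
ee_rot: [-3.134, -0.194, -0.005]
wrist_force: [0.1, 1.0, -0.7]
width: 0.864
grasp_force: 0.0
chan 1658
((0.3070526123046875, 67.79993438720703), (60.153743743896484, 139.87730407714844), 89.56161499023438) 51.14905192261469
bat 5336
((-0.42647552490234375, 147.00244140625), (26.877498626708984, 175.5992431640625), 89.94589233398438) 45.05605691842658
sl 5600
((-1.5383682250976562, -113.84918212890625), (76.47250366210938, 168.7505645751953), 89.77470397949219) 45.67455774365314
t 8.03 pos [569.3 271.  192.6] yaw 7.1 jig xy 1.1 67.9 w 0.861 F [ 0.6  0.2 -0.4] g 0.0
 turn 23.3 then shift mm 199.0 423.4 62.6
```

View pics/w2.png

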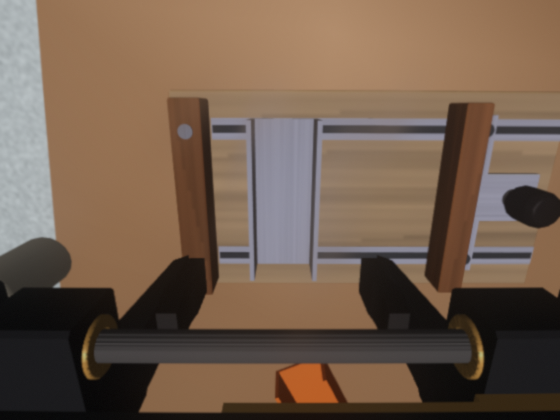

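The wrist view shows the first channel between the battens at columns 248–320. It measures jig (0.3, 67.8), lying flat and parallel. Next is c1.

```bash
python3 -m pendant '[0,0,0,10.7, 0,0,0,10.7, 0,0,0,1.9, 0.019,0.0234,0,0, 0.025,0.05,0,0, 0.025,0.05,0,0, 0.025,0.05,0.01,0, 0.025,0.05,0.01,0, 0.025,0.05,0.01,0, 0.025,0.05,0.01,0, 0.02,0.05,0.01,0, 0.01,0.05,0.01,0]' 0 && python3 -m pendant '[0,0,0,0,0,0,0,0]' && python3 plan.py 642.2 -191.1 30 -16.2
python3 - <<'E'
from h import *
rgb,d,X=cloud("wrist")
m=(X[...,2]>34)&(X[...,2]<46)&(np.hypot(X[...,0]-642,X[...,1]+191)<95)
p=X[m][:,:2].astype(np.float32); print(m.sum(),cv2.minAreaRect(p))
E
```

```text
time: 9.52
ee_pos: [641.9, -192.7, 130.7]
ee_rot: [-3.111, 0.438, 0.002]
wrist_force: [0.4, -0.5, 0.5]
width: 1.001
grasp_force: 0.0
time: 9.78
ee_pos: [641.9, -190.1, 131.4]
ee_rot: [-3.11, 0.44, 0.003]
wrist_force: [-0.8, 0.3, 0.3]
width: 1.0
grasp_force: 0.0
t 9.78 pos [ 641.9 -190.1  131.4] yaw -16.09 jig xy 16.2 -398.6 w 1.0 F [-0.8  0.3  0.3] g 0.0
 turn 0.1 then shift mm 0.5 0.9 101.4
2602 ((642.7784423828125, -190.53070068359375), (60.25148010253906, 140.1566162109375), 73.23162841796875)
```

```bash
python3 -m pendant '[0.001,0,0.045,0.6, 0,0,0.035,0, 0,0,0.021,0, 0,0,0,0]' 0 30 && python3 -m pendant '[0,0,0,0,0,0,0,0,0,0,0,0,0,0,0,0]' 0.6 30 && python3 -m pendant '[0,0,-0.02,0, 0,0,-0.04,0,0,0,-0.05,0,0,0,-0.05,0,0,0,0,0]' && python3 plan.py 579.1 183.2 190 7.1
```

```text
time: 10.32
ee_pos: [642.7, -189.7, 30.2]
ee_rot: [-3.108, 0.456, 0.004]
wrist_force: [-0.2, -0.2, -0.3]
width: 0.999
grasp_force: 0.0
time: 10.82
ee_pos: [644.1, -191.3, 32.5]
ee_rot: [-3.108, 0.459, -0.002]
wrist_force: [-0.2, 0.5, 6.3]
width: 0.679
grasp_force: 30.0
time: 11.45
ee_pos: [646.1, -192.2, 197.3]
ee_rot: [3.107, -0.459, 0.014]
wrist_force: [0.5, -1.5, -1.9]
width: 0.68
grasp_force: 30.0
t 11.45 pos [ 646.1 -192.2  197.3] yaw -16.82 jig xy 20.0 -401.3 w 0.68 F [ 0.5 -1.5 -1.9] g 30.0
 turn -23.9 then shift mm -20.0 -380.8 7.3
```

```bash
python3 -m pendant '[0,0,0,-10.7, 0,0,0,-10.7, 0,0,0,-2.5, -0.003,-0.03,0,0, -0.003,-0.05,0,0, -0.003,-0.06,0,0, -0.003,-0.06,0,0, -0.003,-0.06,0,0, -0.003,-0.06,0,0, -0.002,-0.04,0,0, 0,-0.021,0,0, 0,0,0,0]' && python3 -m pendant '[0,0,0.03,0, 0,0,0.04,0,0,0,0,0]' && python3 plan.py 579.1 183.2 47 7.1; python3 -m pendant '[0,0,0,0]'; python3 plan.py 579.1 183.2 47 7.1
```

```text
time: 12.95
ee_pos: [576.0, 185.0, 191.1]
ee_rot: [3.135, 0.197, -0.001]
wrist_force: [0.4, -1.2, -2.2]
width: 0.676
grasp_force: 30.0
time: 13.32
ee_pos: [574.8, 180.4, 118.7]
ee_rot: [3.132, 0.189, -0.01]
wrist_force: [0.2, 0.0, -1.3]
width: 0.678
grasp_force: 30.0
t 13.32 pos [574.8 180.4 118.7] yaw 6.91 jig xy -4.6 -22.7 w 0.678 F [ 0.2  0.  -1.3] g 30.0
 turn -0.2 then shift mm 4.6 -2.2 71.7
time: 13.45
ee_pos: [577.6, 182.9, 122.7]
ee_rot: [3.135, 0.191, 0.002]
wrist_force: [-0.1, 0.3, -1.6]
width: 0.678
grasp_force: 30.0
t 13.45 pos [577.6 182.9 122.7] yaw 6.98 jig xy -1.5 -20.5 w 0.678 F [-0.1  0.3 -1.6] g 30.0
 turn -0.1 then shift mm 1.5 -0.1 75.7
```

```bash
python3 -m pendant '[0.0015,0,0.04,0, 0,0,0.02,0, 0,0,0.01,0, 0,0,0.004,0,0,0,0,0,0,0,0,0]' && python3 -m pendant '[0,0,0.002,0,0,0,0.0015,0,0,0,0,0,0,0,0,0]' && python3 plan.py 579.1 183.2 43 7.1
```

```text
time: 14.2
ee_pos: [578.5, 184.8, 48.3]
ee_rot: [-3.135, -0.195, -0.002]
wrist_force: [-0.5, -0.2, -1.2]
width: 0.679
grasp_force: 30.0
time: 14.7
ee_pos: [578.1, 184.6, 44.5]
ee_rot: [-3.136, -0.195, -0.0]
wrist_force: [-2.1, -1.0, 6.3]
width: 0.678
grasp_force: 30.0
t 14.7 pos [578.1 184.6  44.5] yaw 7.1 jig xy -0.9 -18.9 w 0.678 F [-2.1 -1.   6.3] g 30.0
 turn -0.0 then shift mm 0.8 1.5 1.5
```

```bash
python3 -m pendant '[0,0,0,0,0,0,0,0]' 0.22 && python3 -m pendant '[0,0,-0.02,0,0,0,-0.05,0,0,0,-0.06,0,0,0,-0.015,0,0,0,0,0,0,0,0,0]'
python3 - <<'E'
from h import *
J=np.array([576.6,203.5]); j=np.radians(7.1); ex=np.array([np.cos(j),np.sin(j)]); ey=np.array([-ex[1],ex[0]])
rgb,d,X=cloud("wrist"); save("w3",rgb); x=(X[...,:2]-J)@ex; y=(X[...,:2]-J)@ey; z=X[...,2]
for n,m in dict(chA=(z>48)&(z<56)&(y<125)&(y>23),chB=(z>48)&(z<56)&(y>-60)&(y<23),sl=(z>40)&(z<50)&(y<-65)&(y>-105)).items():
    print(n,m.sum()); 
    if m.sum()>20: print(cv2.minAreaRect(np.stack([x[m],y[m]],-1).astype(np.float32)),np.nanmedian(z[m]))
E
python3 plan.py 463.3 -164.3 130 -6.6
```

```text
time: 14.95
ee_pos: [578.1, 184.6, 43.9]
ee_rot: [-3.135, -0.195, -0.0]
wrist_force: [0.7, 0.0, 0.6]
width: 0.783
grasp_force: 0.0
time: 15.7
ee_pos: [576.9, 184.1, 187.5]
ee_rot: [3.135, 0.195, -0.004]
wrist_force: [-0.4, 0.3, 0.2]
width: 0.781
grasp_force: 0.0
chA 2045
((0.41957855224609375, 67.97428131103516), (61.27960968017578, 140.30978393554688), 89.6047592163086) 50.91322987960001
chB 1755
((-2.6863632202148438, -19.109872817993164), (140.26991271972656, 60.153053283691406), 0.03164132684469223) 51.13320960706557
sl 4794
((-0.9465560913085938, -87.6732406616211), (22.809513092041016, 169.9123077392578), 89.4593505859375) 45.589626504512125
t 15.75 pos [576.8 184.1 187.2] yaw 7.1 jig xy -2.2 -19.2 w 0.78 F [ 0.2 -0.  -1.6] g 0.0
 turn 13.7 then shift mm -72.7 359.2 57.2
```

View pics/w3.png

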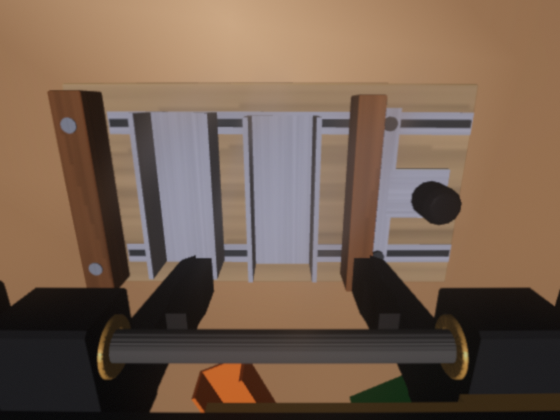

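The wrist view shows both channels lying parallel between the battens, at columns 135–220 and 245–320. Their jig positions are (0.4, 68.0) and (−2.7, −19.1), a gap of 27 mm. Now the cap.

```bash
python3 -m pendant '[0,0,0,10.7, 0,0,0,3.0, -0.0077,0.0292,0,0, -0.01,0.05,0,0, -0.01,0.06,0,0, -0.01,0.06,0.01,0, -0.01,0.06,0.015,0, -0.01,0.05,0.015,0, -0.01,0.03,0.015,0, -0.005,0.02,0.002,0,0,0,0,0,0,0,0,0]' 0 && python3 plan.py 463.3 -164.3 32 -6.6
python3 - <<'E'
from h import *
rgb,d,X=cloud("wrist")
m=(X[...,2]>34)&(X[...,2]<46)&(np.hypot(X[...,0]-463,X[...,1]+164)<95)
p=X[m][:,:2].astype(np.float32); print(m.sum(),cv2.minAreaRect(p))
E
```

```text
time: 17.25
ee_pos: [464.7, -162.6, 131.6]
ee_rot: [-3.136, 0.179, 0.001]
wrist_force: [1.0, -0.4, 0.5]
width: 0.998
grasp_force: 0.0
t 17.25 pos [ 464.7 -162.6  131.6] yaw -6.54 jig xy -156.3 -349.4 w 0.998 F [ 1.  -0.4  0.5] g 0.0
 turn 0.1 then shift mm -1.2 1.9 99.6
16823 ((462.8482666015625, -163.29812622070312), (60.356990814208984, 141.22848510742188), 83.22602081298828)
```

```bash
python3 -m pendant '[-0.0015,0.001,0.045,0.2, 0,0,0.035,0, 0,0,0.019,0, 0,0,0,0]' 0 30 && python3 -m pendant '[0,0,0,0,0,0,0,0,0,0,0,0,0,0,0,0]' 0.6 30 && python3 plan.py && python3 -m pendant '[0,0,-0.02,0, 0,0,-0.04,0,0,0,-0.05,0,0,0,-0.05,0,0,0,0,0,0,0,0,0]' && python3 plan.py 572.5 227.6 190 7.1
```

```text
time: 17.8
ee_pos: [462.4, -163.1, 32.0]
ee_rot: [-3.135, 0.183, 0.004]
wrist_force: [-0.7, 0.3, 0.7]
width: 1.006
grasp_force: 0.0
time: 18.3
ee_pos: [463.5, -164.5, 33.8]
ee_rot: [3.136, -0.186, 0.002]
wrist_force: [-1.3, 0.7, 6.4]
width: 0.679
grasp_force: 30.0
t 18.3 pos [ 463.5 -164.5   33.8] yaw -6.79 jig xy -157.8 -351.2 w 0.679 F [-1.3  0.7  6.4] g 30.0
time: 19.05
ee_pos: [462.0, -164.4, 192.2]
ee_rot: [-3.136, 0.186, 0.002]
wrist_force: [-0.7, 0.7, -2.2]
width: 0.681
grasp_force: 30.0
t 19.05 pos [ 462.  -164.4  192.2] yaw -6.8 jig xy -159.2 -350.9 w 0.681 F [-0.7  0.7 -2.2] g 30.0
 turn -13.9 then shift mm 158.1 -375.3 2.2
```

```bash
python3 -m pendant '[0,0,0,-10.7, 0,0,0,-3.2, 0.0081,-0.0253,0,0, 0.02,-0.05,0,0, 0.025,-0.06,0,0, 0.025,-0.06,0,0, 0.025,-0.06,0,0, 0.025,-0.06,0,0, 0.02,-0.04,0,0, 0.01,-0.02,0,0,0,0,0,0,0,0,0,0]' && python3 -m pendant '[0,0,0.02,0,0,0,0.04,0, 0,0,0.02,0,0,0,0,0,0,0,0,0]' && python3 plan.py 572.5 227.6 50 7.1
```

```text
time: 20.55
ee_pos: [569.8, 215.8, 191.4]
ee_rot: [3.134, 0.192, -0.005]
wrist_force: [-0.5, -0.4, -2.8]
width: 0.68
grasp_force: 30.0
time: 21.18
ee_pos: [571.5, 217.7, 114.2]
ee_rot: [-3.135, -0.194, -0.003]
wrist_force: [0.6, -0.3, -1.9]
width: 0.678
grasp_force: 30.0
t 21.18 pos [571.5 217.7 114.2] yaw 7.08 jig xy -3.3 14.8 w 0.678 F [ 0.6 -0.3 -1.9] g 30.0
 turn -0.0 then shift mm 2.2 -9.7 64.2
```

```bash
python3 -m pendant '[0.002,-0.0095,0.01,0, 0,0,0.008,0,0,0,0,0,0,0,0,0]' && python3 plan.py 572.5 227.6 50 7.1
python3 - <<'E'
from h import *
J=np.array([576.6,203.5]); j=np.radians(7.1); ex=np.array([np.cos(j),np.sin(j)]); ey=np.array([-ex[1],ex[0]])
rgb,d,X=cloud("wrist"); save("w4",rgb); x=(X[...,:2]-J)@ex; y=(X[...,:2]-J)@ey; z=X[...,2]
for n,m in dict(cap=(z>90)&(z<118)&(abs(y-24)<45)&(x>-30)&(x<90)).items():
    print(n,m.sum(),cv2.minAreaRect(np.stack([x[m],y[m]],-1).astype(np.float32)),np.nanmedian(z[m]),x[m].max(),y[m].min(),y[m].max())
for lo,hi in((80,110),(30,60),(0,30),(-30,0),(-60,-30)):
    m=(z>48)&(z<56)&(y>lo)&(y<hi); 
    if m.sum(): print(lo,hi,m.sum(),np.nanpercentile(y[m],[2,50,98]).round(1),x[m].max().round(1))
E
```

```text
time: 21.68
ee_pos: [571.6, 227.3, 95.0]
ee_rot: [3.135, 0.194, 0.0]
wrist_force: [0.1, 0.0, -2.8]
width: 0.681
grasp_force: 30.0
t 21.68 pos [571.6 227.3  95. ] yaw 7.1 jig xy -2.0 24.2 w 0.681 F [ 0.1  0.  -2.8] g 30.0
 turn -0.0 then shift mm 0.9 -0.2 45.0
cap 35493 ((26.763439178466797, 24.00278663635254), (89.97708892822266, 81.98767852783203), 89.97845458984375) 100.40045935638013 67.75856492264076 -20.97862774421371 68.99863016895777
80 110 1808 [93.4 95.3 97.9] 70.8
30 60 119 [37.4 39.5 41.4] 70.4
0 30 72 [ 7.2  9.2 11.1] 67.6
-60 -30 1682 [-48.8 -46.2 -44.4] 67.7
```

View pics/w4.png

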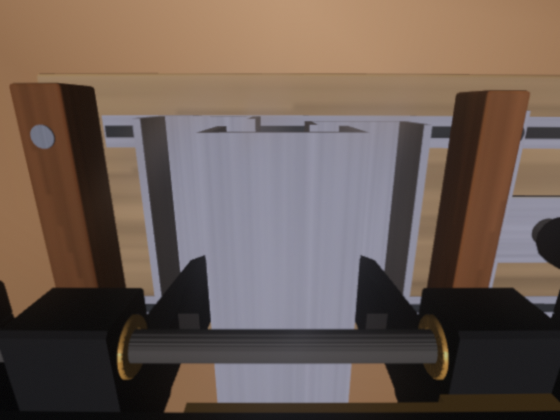

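The cap is centred over both troughs and its end is level with theirs to about 2 mm. Lowering now.

```bash
python3 -m pendant '[0.001,0,0.015,0,0,0,0.015,0,0,0,0.01,0, 0,0,0.003,0,0,0,0,0,0,0,0,0]' && python3 -m pendant '[0,0,0.001,0,0,0,0.001,0,0,0,0.001,0,0,0,0,0,0,0,0,0]' && python3 plan.py 572.5 227.6 48 7.1
```

```text
time: 22.48
ee_pos: [572.9, 227.7, 52.5]
ee_rot: [-3.135, -0.194, -0.001]
wrist_force: [0.6, 0.3, -1.9]
width: 0.675
grasp_force: 30.0
time: 23.1
ee_pos: [572.6, 227.6, 49.8]
ee_rot: [3.136, 0.194, 0.0]
wrist_force: [-2.0, -0.4, 5.1]
width: 0.676
grasp_force: 30.0
t 23.1 pos [572.6 227.6  49.8] yaw 7.1 jig xy -1.0 24.4 w 0.676 F [-2.  -0.4  5.1] g 30.0
 turn -0.0 then shift mm -0.1 -0.0 1.8
```

```bash
python3 -m pendant '[0,0,0,0,0,0,0,0]' 0.1 && python3 -m pendant '[0,0,-0.02,0,0,0,-0.05,0,0,0,-0.06,0,0,0,0,0,0,0,0,0]'
python3 - <<'E'
from h import *
J=np.array([576.6,203.5]); j=np.radians(7.1); ex=np.array([np.cos(j),np.sin(j)]); ey=np.array([-ex[1],ex[0]])
rgb,d,X=cloud("wrist"); x=(X[...,:2]-J)@ex; y=(X[...,:2]-J)@ey; z=X[...,2]
m=(z>50)&(z<64)&(abs(y-24)<33)&(abs(x)<90); print(m.sum(),cv2.minAreaRect(np.stack([x[m],y[m]],-1).astype(np.float32)),np.nanmedian(z[m]))
for lo,hi in((-8,5),(44,57)):
  k=m&(y>lo)&(y<hi); print(np.nanmedian(z[k]))
E
python3 plan.py 600 4.9 170 7.1
```

```text
time: 23.35
ee_pos: [572.7, 227.7, 49.1]
ee_rot: [-3.135, -0.195, -0.001]
wrist_force: [0.3, -0.4, -0.2]
width: 0.879
grasp_force: 0.0
time: 23.98
ee_pos: [572.4, 227.4, 179.6]
ee_rot: [-3.135, -0.194, -0.001]
wrist_force: [-0.1, 1.3, 0.0]
width: 0.899
grasp_force: 0.0
13264 ((-0.6865921020507812, 24.223234176635742), (60.20846939086914, 142.07876586914062), 89.98047637939453) 55.21602489842341
55.23839318049929
55.17916675324338
t 24.02 pos [571.8 227.2 178.5] yaw 7.1 jig xy -1.8 24.1 w 0.9 F [-0.8  0.5 -0.6] g 0.0
 turn 0.0 then shift mm 0.5 224.1 8.5
```

The cap is level: its top reads 55.2 mm on both sides, against an expected 56. Next I'll close the fingers and go behind the knob.

```bash
python3 -m pendant '[0,0.034,0,0,0,0.05,0,0,0,0.05,0,0,0,0.05,0,0,0,0.04,0,0,0,0,0,0,0,0,0,0,0,0,0,0]' 1 10 && python3 -m pendant '[0,0,0.05,0,0,0,0.04,0,0,0,0.028,0,0,0,0,0,0,0,0,0]' && python3 plan.py 600 4.9 60 7.1
```

```text
time: 25.02
ee_pos: [599.7, 7.2, 178.5]
ee_rot: [-3.134, -0.199, 0.002]
wrist_force: [0.1, 0.2, -0.2]
width: 0.02
grasp_force: 0.0
time: 25.65
ee_pos: [600.9, 6.1, 62.1]
ee_rot: [-3.135, -0.196, -0.002]
wrist_force: [0.1, -0.2, -0.4]
width: 0.006
grasp_force: 0.0
t 25.65 pos [600.9   6.1  62.1] yaw 7.16 jig xy -0.3 -198.9 w 0.006 F [ 0.1 -0.2 -0.4] g 0.0
 turn 0.1 then shift mm -1.0 1.0 2.1
```

Run:
```python
from h import *
J=np.array([576.6,203.5]); j=np.radians(7.1); ex=np.array([np.cos(j),np.sin(j)]); ey=np.array([-ex[1],ex[0]])
rgb,d,X=cloud("wrist"); save("w5",rgb); x=(X[...,:2]-J)@ex; y=(X[...,:2]-J)@ey; z=X[...,2]
m=(z>61)&(z<68)&(abs(y+146)<25)&(abs(x)<25); print(m.sum(), np.nanpercentile(x[m],[1,50,99]) if m.sum() else 0, np.nanpercentile(y[m],[1,50,99]) if m.sum() else 0)
```

```text
1258 [-7.96864332  5.37051895 11.94615253] [-156.75267291 -142.64476596 -134.3709315 ]
```

View pics/w5.png

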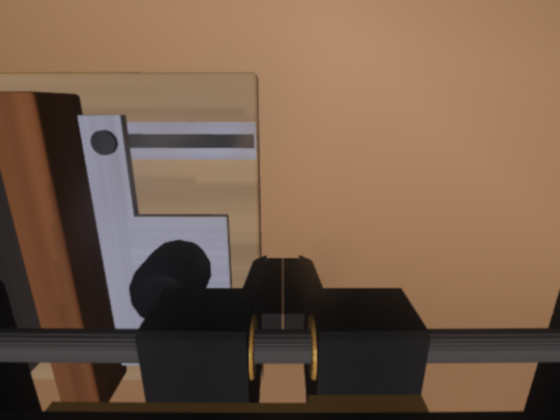

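The picture shows the closed fingers at (283,300), behind the knob at (172,280) and lined up with it. Pushing.

```bash
python3 -m pendant '[0,-0.012,0.002,0,0,-0.01,0,0,0,-0.01,0,0,0,-0.01,0,0,0,-0.01,0,0,0,-0.01,0,0,0,0,0,0]' && python3 plan.py && python3 -m pendant '[0,-0.01,0,0,0,-0.01,0,0,0,-0.01,0,0,0,-0.006,0,0,0,0,0,0]' && python3 plan.py
```

```text
time: 26.58
ee_pos: [592.6, 67.9, 59.1]
ee_rot: [-3.135, -0.196, -0.001]
wrist_force: [1.0, -0.6, 0.7]
width: 0.005
grasp_force: 0.2
t 26.57 pos [592.6  67.9  59.1] yaw 7.16 jig xy -0.9 -136.5 w 0.005 F [ 1.  -0.6  0.7] g 0.2
time: 27.2
ee_pos: [588.2, 102.4, 59.0]
ee_rot: [3.135, 0.194, 0.0]
wrist_force: [1.4, -2.0, 1.2]
width: 0.004
grasp_force: 1.4
t 27.2 pos [588.2 102.4  59. ] yaw 7.09 jig xy -1.0 -101.8 w 0.004 F [ 1.4 -2.   1.2] g 1.4
```

```bash
python3 -m pendant '[0,-0.005,0,0,0,-0.004,0,0,0,0,0,0]' && python3 -m pendant '[0,-0.003,0,0,0,-0.002,0,0,0,0,0,0]' && python3 plan.py
```

```text
time: 27.58
ee_pos: [587.1, 110.8, 59.0]
ee_rot: [3.135, 0.193, 0.0]
wrist_force: [2.1, -3.5, 0.9]
width: 0.004
grasp_force: 2.2
time: 27.95
ee_pos: [586.6, 115.8, 59.0]
ee_rot: [3.135, 0.194, 0.0]
wrist_force: [1.5, -4.4, 1.6]
width: 0.005
grasp_force: 2.4
t 27.95 pos [586.6 115.8  59. ] yaw 7.06 jig xy -1.0 -88.3 w 0.005 F [ 1.5 -4.4  1.6] g 2.4
```

```bash
python3 -m pendant '[0,-0.002,0,0,0,-0.002,0,0,0,0,0,0]' && python3 -m pendant '[0,-0.002,0,0,0,-0.001,0,0,0,0,0,0]' && python3 plan.py
```

```text
time: 28.32
ee_pos: [586.3, 117.6, 59.1]
ee_rot: [3.133, 0.191, 0.0]
wrist_force: [2.6, -9.3, 3.2]
width: 0.002
grasp_force: 4.6
time: 28.7
ee_pos: [586.3, 117.8, 59.1]
ee_rot: [3.13, 0.188, -0.0]
wrist_force: [3.7, -14.1, 5.3]
width: 0.004
grasp_force: 7.4
t 28.7 pos [586.3 117.8  59.1] yaw 6.87 jig xy -1.0 -86.3 w 0.004 F [  3.7 -14.1   5.3] g 7.4
```

It has stopped, with the force rising to 14 N against a hard stop. I'll push a touch more, then back off, rise and check.

```bash
python3 -m pendant '[0,-0.003,0,0,0,0,0,0,0,0,0,0]' && python3 -m pendant '[0,0.01,0,0,0,0.02,0,0,0,0.02,0,0,0,0,-0.05,0,0,0,-0.06,0,0,0,-0.03,0]' && python3 -m pendant '[0,-0.05,-0.03,0,0,-0.05,-0.03,0,0,-0.03,0,0,0,0,0,0,0,0,0,0]'
python3 - <<'E'
from h import *
J=np.array([576.6,203.5]); j=np.radians(7.1); ex=np.array([np.cos(j),np.sin(j)]); ey=np.array([-ex[1],ex[0]])
rgb,d,X=cloud("wrist"); save("w6",rgb); x=(X[...,:2]-J)@ex; y=(X[...,:2]-J)@ey; z=X[...,2]
m=(z>53)&(z<62)&(y>20)&(y<140)&(abs(x)<90); print("cap",cv2.minAreaRect(np.stack([x[m],y[m]],-1).astype(np.float32)),np.nanmedian(z[m]))
for lo,hi in((10,20),(20,35),(60,85),(120,136)):
    k=(z>47.5)&(z<58)&(y>lo)&(y<hi)&(abs(x)<85)
    if k.sum(): print(lo,hi,k.sum(),np.nanpercentile(y[k],[2,98]).round(1),np.nanpercentile(x[k],[.5,99.5]).round(1))
k=(z>43)&(z<48)&(y>-30)&(y<16)&(abs(x)<90); print("slide",np.nanpercentile(y[k],[1,99]))
E
```

```text
time: 29.08
ee_pos: [586.3, 118.0, 59.1]
ee_rot: [3.127, 0.185, -0.001]
wrist_force: [3.2, -20.1, 6.6]
width: 0.005
grasp_force: 10.3
time: 29.82
ee_pos: [592.5, 76.1, 202.2]
ee_rot: [-3.135, -0.194, -0.006]
wrist_force: [0.2, -0.4, -0.2]
width: 0.007
grasp_force: 0.0
time: 30.45
ee_pos: [575.4, 203.6, 258.4]
ee_rot: [3.134, 0.192, -0.002]
wrist_force: [-0.9, 0.7, 0.2]
width: 0.003
grasp_force: 0.0
cap ((-1.6951828002929688, 86.2977294921875), (87.11045837402344, 139.95712280273438), 89.79499816894531) 55.13290373496682
10 20 560 [13.7 17.8] [-71.8  67.7]
60 85 3383 [60.5 84.5] [-70.7  68.2]
120 136 713 [129.6 134.2] [-68.8  70.2]
slide [-7.94567782 13.66528348]
```

View pics/w6.png

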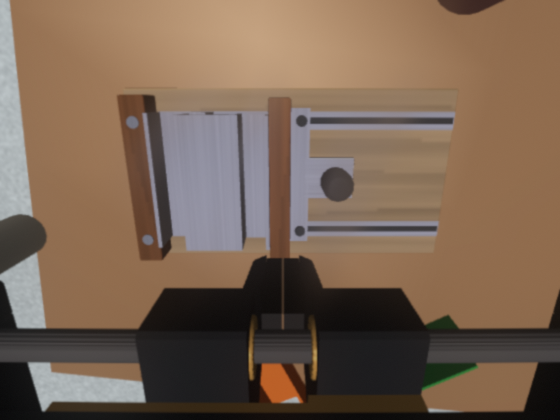

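Run:
```python
from h import *
J=np.array([576.6,203.5]); j=np.radians(7.1); ex=np.array([np.cos(j),np.sin(j)]); ey=np.array([-ex[1],ex[0]])
rgb,d,X=cloud("wrist"); x=(X[...,:2]-J)@ex; y=(X[...,:2]-J)@ey; z=X[...,2]
k=(abs(x)<50)&(y>10)&(y<140)
for a in range(12,138,6):
    m=k&(y>=a)&(y<a+6); print(a,m.sum(),np.nanpercentile(z[m],[10,50,90]).round(1) if m.sum() else "")
```

```text
12 4345 [ 51.4 322.9 326.2]
18 3871 [305.9 323.1 326.6]
24 4076 [ 16.  323.  326.6]
30 1667 [ 15.  322.1 333. ]
36 1836 [ 14.9 316.5 332.9]
42 2357 [ 32.2 314.8 332.6]
48 1810 [ 54.8 315.7 333.1]
54 1422 [ 54.6 314.3 317.3]
60 1382 [ 54.6 313.9 317.2]
66 879 [ 54.4  55.6 316.5]
72 2159 [ 54.9 302.6 309.2]
78 1227 [ 54.5 299.9 307.2]
84 579 [54.3 55.2 56. ]
90 578 [54.1 55.  56. ]
96 577 [54.2 55.1 55.9]
102 109 [54.1 55.  55.9]
108 0 
114 328 [14.1 15.1 16.1]
120 467 [14.1 15.1 16.1]
126 1653 [14.9 32.  50.4]
132 329 [44.8 50.5 51.7]
```

The cap spans y≈43–104 and sits level and centred over the two troughs. The fence reads about 0.104 m, the ends agree to about 4 mm, and the arm is clear.

```bash
python3 -c "
from plant import ticket
print(ticket.job_done())"
```

```text
the job is handed in; nothing more can be done
None
```

The job is handed in, with no verdict returned: the two open-up channels are tight between the battens (sliding batten travel about 104 mm), the cap rests level with a flange in each trough, ends agree to about 4 mm, and the arm is clear at about 30 s of the 72 s allowed.

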